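# Stack the handled tray by feel and load a spice jar

## Robot

A 7-joint arm with a two-finger parallel gripper is mounted at the origin on a cart in front of the work surface, level with it; the furniture and walls round the work are solid. World frame = base frame: x ahead of the robot, y to its left, z up, the work surface at z = 0. Lengths are in m, angles in rad, forces in N, time in s.
With the tool pointing down it reaches from about 0.425 to 0.875 m from the base axis. Payload 4.7 kg.
Tool frame: the origin (TCP) lies midway between the tips of the shut fingers; the grasp point (between the pads) lies 19 mm behind it; z points along the fingers, y is the direction in which the jaws open and shut (so a half turn about z gives the same grasp; the last joint's range is limited). The gripper opens to 87 mm and grips with 3 to 60 N. Pads are 19 mm wide; open, the fingers measure 117 mm over their backs; the gripper's body (75 mm by 190 mm) begins 51 mm behind the grasp point.
Start: joints at [1.214, 0.321, -0.07, 1.45, 0.023, 1.371, -0.057], TCP at [0.236, -0.606, 0.184] pointing down, gripper open.
Joint ranges: [-2.86, 2.86], [-0.3, 2.09], [-1.38, 1.24], [0.06, 2.45], [-1.56, 4.7], [0.09, 2.05], [-2.69, 2.69]. Speed limits (rad/s): [2.57, 2.57, 3.14, 3.14, 3.14, 3.14, 3.14].

## Interface

Orientations are given as a rotation vector (axis times angle).
In Python, from bench import monitor, eyes, order gives the robot as it stands. The module is installed in compiled form; this text tells all that it offers.
- The arm moves only by the shell command python3 -m pendant 'ROWS' [FORCE]. ROWS is JSON, a list of rows, each a list of 3 entries, a list of its own where there are three numbers: the turn, a rotation vector about the tool's x, y, z in degrees, then the shift along the tool's x, y, z in m, then the gripper command: -1 is fully open, 1 is shut, values between are in proportion. In form: [[[rx, ry, rz], [tx, ty, tz], hand], ...]. A call has 1 to 8 rows; each row shifts and turns the commanded pose from where the row before left it, along the tool's axes as they then stand; what a row does not reach is not made up. A row lasts 1/8 s, in which the tool goes at most 62.5 mm and 10.7 degrees, less where a joint would pass 70% of its speed; a pose out of reach is approached as far as the arm can. A call is refused whole if a number of a shift passes 0.0625 or a number of a turn 10.7, either way. A call with a gripper value outside its range is refused whole. The fingers move at their own pace and stop on an object; FORCE is the grip in N (left out, the last holds). Time passes only in rows, so rows that do not move let the fingers close. It gives the time, the measured TCP pose, the force and the opening at its end, in the units of the state.
- monitor.get_state(): the state, without advancing time (a new reading comes with each control period).
- eyes.get_image(name): name is "scene" or "top" or "wrist"; returns a dict with "color" (480x640x3 uint8, red, green, blue), "range_z" (480x640 float32, m along the optical axis (not along the pixel's ray), 0 where there is no reading), "fx", "fy", "cx", "cy" (pixels), "world_to_cam" (4x4, takes a point from world to camera coordinates). Camera axes: x right, y up, looking along -z (the intrinsics and any distortion apply to the point x, -y, -z); pixel columns grow to the right and rows downward; lengths in m; the calibration is good to about 2 mm. A picture is of the moment at which its call begins.
- order.close_job(): hands the job in, once; it reports no verdict.
The state is a dict: "time": time; "joint_positions": joint angles; "qd": joint speeds; "joint_torque": joint torques, N m; "position": TCP position; "tool_rot": TCP orientation; "ft_force": force on the tool from outside, world axes, zero at the start; "torque": the same for the moment, N m; "grip_width": opening from 0.0 (shut) to 1.0 (fully open).
Only numpy, scipy, OpenCV 4.12 (cv2) and the standard library are available. Lean on these libraries where they do the work, as an engineer would, in place of code of your own. Each camera call takes 0.05 s, during which the arm holds its last target.

## Task

Lift the handled tray and stack it squarely on the other tray, feeling gently along for the four sockets so that its lugs drop fully home without being forced. Then gently stand the spice jar upright in the stacked tray, let go of everything, and leave the other things on the worktop where they are.

Things in the scene. Friction and masses are not known exactly. Their poses are not given: they have to be found in the camera images.
- lower_tray: Lower tray: open pale wooden tray without handle, 250 mm long (its x) by 140 mm wide (its y), tea lights and pegs lying in it. It stands fast on the worktop and does not give way. Origin at the centre of its underside, on the worktop; z up. A steel socket frame lies on its rim.
- rim_mid (a point): Point of the lower tray 60 mm above its origin, level with the flat top of the steel socket frame (240 x 136 mm). In each of its two long rails (28 mm wide) are two sockets, 15 mm (x) by 16 mm (y) wide, 12 mm deep; the four lie at x = +-80, y = +-54 mm from the frame's own centre. The rest of the rails is flat.
- frame_slide (a point): Nominal middle of the socket frame's rail on the lower tray's -y side (x = 0, y = -54, z = 60 mm in the tray). The real frame is adjustable along the tray's x: its centre stands up to 14 mm either way from the tray's, different each time, NOT shown by any reported pose. It is clamped (80 N): the tray cannot shift it. In y it is centred.
- upper_tray: Handled tray that is to be stacked: pale wood, 220 mm long (its x) by 132 mm wide (its y), 0.3 to 0.55 kg, empty. Origin at the centre of its underside, level with the lugs' ends; z up. Four round steel lugs, 12 mm across and 10 mm long, at x = +-80, y = +-54 mm, carry it. Wall tops 45 mm above the origin, walls 6 mm thick. Either end may face either way.
- floor_mid (a point): Centre of the handled tray's inner floor, 15 mm above its origin. When the tray is fully home its underside rests on the socket frame and its origin is 50 mm above the lower tray's origin (this point 65 mm); while the lugs stand on the flat of the rails it is 10 mm higher, and the lugs slide along the rails with light friction.
- handle (a point): Centre of the handled tray's grip bar, 95 mm above that tray's origin, over its middle. The bar is level, 120 mm long along the tray's y, 16 mm thick (along x) and 18 mm high, fixed to the tray by two steel uprights at its ends.
- jar_mid (a point): Centre (half-way up) of the spice jar with the black cap, a cylinder 41 mm across and 105 mm high, standing upright alone between the trays, 0.11 kg. Its place is on the stacked tray's floor, at either side of the handle; the middle of each half is 58 mm from the handle along the tray's x.
- jar: The same spice jar; origin at the centre of its underside, z up its axis.
- salt_mid (a point): Bystander: glass salt shaker, 44 mm across, 90 mm high; the point is 40 mm up its axis.
- mill_mid (a point): Bystander: dark wooden pepper mill, 58 mm across, 160 mm high; the point is 40 mm up its axis.
- honey_mid (a point): Bystander: honey jar, about 60 mm across, 86 mm high; the point is 40 mm up its axis.
- mug_mid (a point): Bystander: striped mug, 84 x 123 mm, 91 mm high; the point is 40 mm above its origin.
Mind the look-alikes: they are no part of the job. Leave any red or turquoise look-alike of the jar alone.

How it is judged:
On the way, in this order (a step that is already met when the one before it is completed fails the run):
1. the handled tray is fully home on the lower tray: all four lugs down in the sockets (z of upper_tray in the frame of lower_tray between 0.045 and 0.0525 m and horizontal distance between upper_tray and lower_tray below 0.02 m and angle between the x axis of upper_tray and the x axis of lower_tray, either way round below 0.06 rad and angle between upper_tray's own z axis and vertical below 0.03 rad), for 0.2 s.
2. the spice jar stands upright in the stacked tray (x of jar_mid in the frame of upper_tray between -0.1 and 0.1 m and y of jar_mid in the frame of upper_tray between -0.058 and 0.058 m and z of jar_mid in the frame of upper_tray between 0.061 and 0.074 m and angle between jar_mid's own z axis and vertical below 0.08 rad), for 0.2 s.
At the end, for the whole second after the job is handed in: The handled tray's origin is 45 to 52.5 mm above the lower tray's origin (lugs in the sockets), within 20 mm of it in plan, the long sides parallel within 0.06 rad, level within 0.03 rad; the spice jar stands on its floor, upright within 0.08 rad; both are at rest (all of step 1 and all of step 2 and linear speed of each of upper_tray, jar below 0.02 m/s); the robot touches nothing.
It fails at once if the trays are pressed or knocked together with more than 60 N (contact force between upper_tray and lower_tray above 60 N).
It fails at once if the jar is dropped or pressed into the tray with more than 40 N (contact force between jar and upper_tray above 40 N).
It fails at once if a bystander is moved by more than 30 mm (distance of any of salt_mid, mill_mid, honey_mid, mug_mid from where it was at the start of the episode above 0.03 m).
It also fails if it takes over 72 s, if anything falls off the work surface, if the arm or the gripper's body presses on something with over 40 N, if the wrist force passes 120 N, or if a joint passes its speed limit or range.

## Working session

There is one attempt and no reset: what is moved stays moved. The work goes in short steps, Python scripts to look and compute and a shell command to move; the robot and the scene stay as the last step left them, time stands still between calls to the robot, and variables do not carry over. Pictures are saved under pics/ and viewed, and the job is handed in when it is done.

```bash
mkdir -p pics; ls
cat > h.py <<'E'
import numpy as np, cv2
from bench import monitor, eyes, order
def snap(n,fn=None):
    d=eyes.get_image(n)
    if fn: cv2.imwrite('pics/'+fn,d['color'][:,:,::-1])
    return d
def pt(d,u,v,z=None):
    """pixel->world; by depth or on plane z"""
    W=np.linalg.inv(np.array(d['world_to_cam']))
    r=np.array([(u-d['cx'])/d['fx'],-(v-d['cy'])/d['fy'],-1.])
    if z is None:
        p=r*d['range_z'][int(round(v)),int(round(u))]
        return W[:3,:3]@p+W[:3,3]
    R=W[:3,:3]@r; return W[:3,3]+R*(z-W[2,3])/R[2]
E
python3 - <<'E'
from h import *
import pickle
D={n:snap(n,n+'0.png') for n in ('scene','top','wrist')}
pickle.dump(D,open('d0.pkl','wb'))
s=monitor.get_state()
for k,v in s.items(): print(k,np.round(v,3))
for n in D: print(n,D[n].keys(),np.linalg.inv(D[n]['world_to_cam']).round(3),D[n]['fx'])
E
```

```text
pics
time 0.15
joint_positions [ 1.214  0.322 -0.07   1.451  0.023  1.371 -0.057]
qd [-0.001 -0.003  0.    -0.003  0.     0.001  0.   ]
joint_torque [ 0.0000e+00 -4.9179e+01 -4.0400e-01 -3.1287e+01 -6.4000e-02  4.0000e-02
  0.0000e+00]
position [ 0.235 -0.605  0.183]
tool_rot [-3.086e+00 -5.790e-01  1.000e-03]
ft_force [ 0.402  0.061 -0.06 ]
torque [ 0.002 -0.067 -0.019]
grip_width 1.0
scene dict_keys(['color', 'range_z', 'fx', 'fy', 'cx', 'cy', 'world_to_cam']) [[-0.598  0.335 -0.728 -0.246]
 [-0.801 -0.262  0.538  0.635]
 [-0.01   0.905  0.425  0.593]
 [ 0.     0.     0.     1.   ]] 548.2916891692246
top dict_keys(['color', 'range_z', 'fx', 'fy', 'cx', 'cy', 'world_to_cam']) [[-0.009  0.993 -0.118  0.489]
 [-1.    -0.012 -0.023  0.013]
 [-0.024  0.118  0.993  0.975]
 [ 0.     0.     0.     1.   ]] 436.11814193107324
wrist dict_keys(['color', 'range_z', 'fx', 'fy', 'cx', 'cy', 'world_to_cam']) [[ 0.362  0.89   0.278  0.312]
 [-0.932  0.346  0.107 -0.576]
 [-0.001 -0.298  0.955  0.384]
 [ 0.     0.     0.     1.   ]] 352.63144579854844
```

View pics/top0.png

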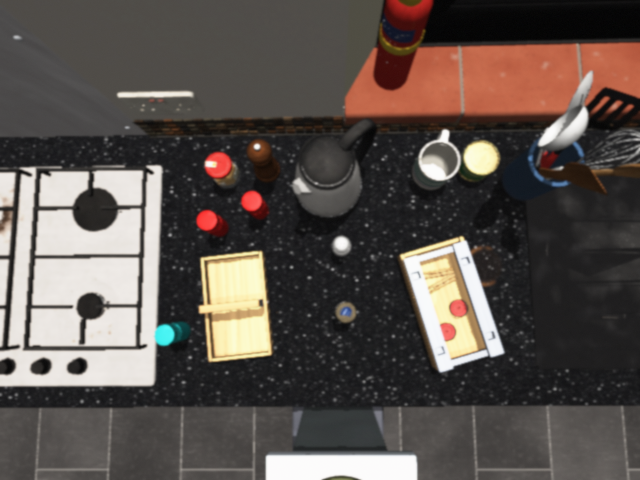

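View pics/scene0.png

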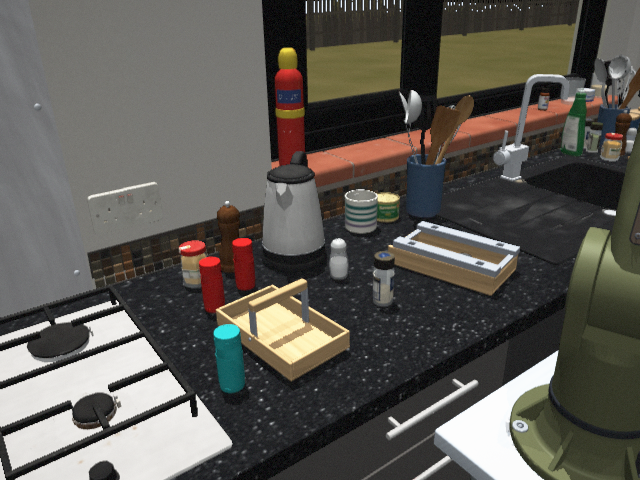

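View pics/wrist0.png

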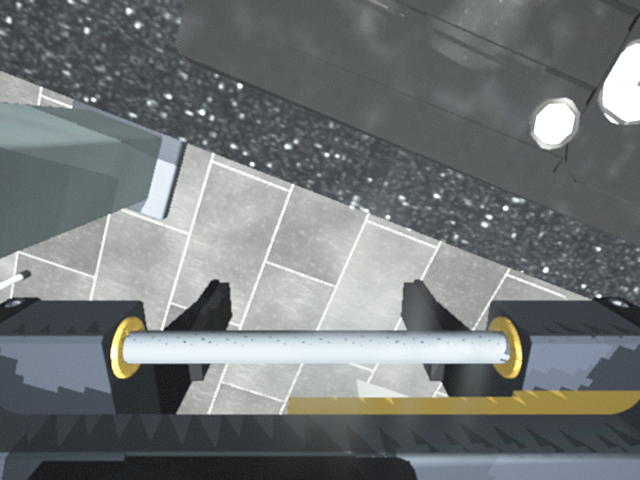

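Run:
```python
from h import *
import pickle
D=pickle.load(open('d0.pkl','rb'));c=D['top']['color'][:,:,::-1]
def crop(x0,y0,x1,y1,s,f):
    cv2.imwrite('pics/'+f,cv2.resize(c[y0:y1,x0:x1],None,fx=s,fy=s,interpolation=cv2.INTER_CUBIC))
crop(390,230,510,380,4,'low1.png'); crop(185,240,285,370,4.5,'up1.png')
d=D['top']
for n,u,v in [('jar',345,312),('salt',341,244),('floor',235,280),('rim',430,305),('handle',235,307),('mug',437,163)]: print(n,pt(d,u,v).round(4))
print(d['fx'],d['fy'],d['cx'],d['cy'])
```

```text
jar [ 0.4554 -0.011   0.1055]
salt [ 0.5922 -0.0054  0.0897]
floor [0.5237 0.2278 0.0152]
rim [ 0.4666 -0.1877  0.0612]
handle [0.467  0.2071 0.1039]
mug [ 0.785  -0.2279  0.0051]
436.11814193107324 436.11814193107324 322.0390589676174 243.41903101131987
```

View pics/low1.png

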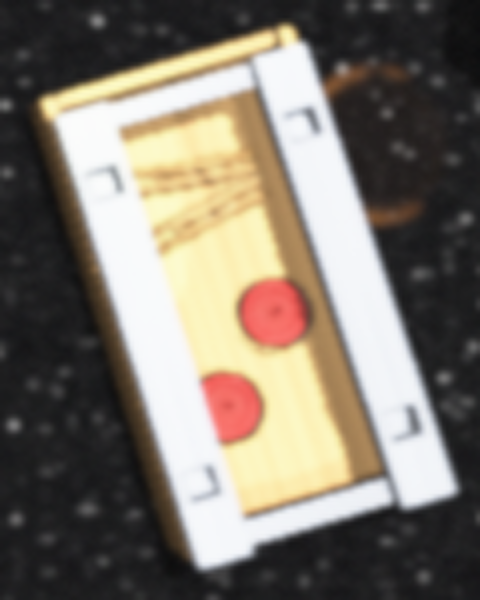

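View pics/up1.png

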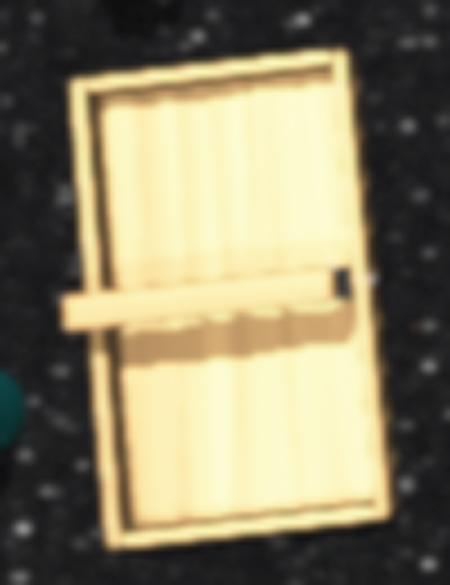

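Run:
```python
from h import *
import pickle
d=pickle.load(open('d0.pkl','rb'))['top']
def P(c,s,o,z): return np.array([pt(d,o[0]+(x+.5)/s-.5,o[1]+(y+.5)/s-.5,z) for x,y in c])
def rep(n,p):
    print(n,p.round(4).tolist(),'c',p.mean(0).round(4))
    print('  len',[round(np.linalg.norm(p[i]-p[(i+1)%4]),4) for i in range(4)])
    for a,b in((3,0),(2,1)): v=p[b]-p[a]; print('  long ang',np.degrees(np.arctan2(v[1],v[0])).round(2))
rep('sock',P([(104,182),(302,123),(404,422),(203,483)],4,(390,230),.06))
rep('frame',P([(54,116),(312,42),(458,490),(200,570)],4,(390,230),.06))
rep('upper',P([(70,78),(347,49),(391,518),(108,549)],4.5,(185,240),.045))
# handle bar top mask by depth
rz=d['range_z'];v,u=np.mgrid[240:370,185:285]
p=np.array([pt(d,a,b) for a,b in zip(u.ravel(),v.ravel())])
m=(p[:,2]>.09)&(p[:,2]<.13); q=p[m];print('handle',q.mean(0).round(4),len(q),np.median(q[:,2]))
r=cv2.minAreaRect((q[:,:2]*1000).astype(np.float32));print(r)
for n,(x0,y0,x1,y1),z0,z1 in [('jar',(325,295,365,330),.095,.115),('salt',(325,225,360,265),.07,.1)]:
    v,u=np.mgrid[y0:y1,x0:x1];p=np.array([pt(d,a,b) for a,b in zip(u.ravel(),v.ravel())])
    q=p[(p[:,2]>z0)&(p[:,2]<z1)];print(n,len(q),q.mean(0).round(4),cv2.minEnclosingCircle((q[:,:2]*1000).astype(np.float32)))
for n,u,v in [('teal',167,334),('red1',209,219),('mill',260,150),('kettle',330,165)]: print(n,pt(d,u,v).round(3))
```

```text
sock [[0.5285, -0.1605, 0.06], [0.5582, -0.2643, 0.06], [0.4046, -0.3087, 0.06], [0.3748, -0.2055, 0.06]] c [ 0.4665 -0.2347  0.06  ]
  len [np.float64(0.108), np.float64(0.1599), np.float64(0.1075), np.float64(0.1602)]
  long ang 16.32
  long ang 16.14
frame [[0.5633, -0.1356, 0.06], [0.6007, -0.2715, 0.06], [0.3705, -0.3341, 0.06], [0.3316, -0.2022, 0.06]] c [ 0.4665 -0.2359  0.06  ]
  len [np.float64(0.141), np.float64(0.2385), np.float64(0.1375), np.float64(0.241)]
  long ang 16.04
  long ang 15.21
upper [[0.5729, 0.2973, 0.045], [0.5853, 0.1643, 0.045], [0.3661, 0.1422, 0.045], [0.3528, 0.2742, 0.045]] c [0.4693 0.2195 0.045 ]
  len [np.float64(0.1336), np.float64(0.2203), np.float64(0.1327), np.float64(0.2214)]
  long ang 6.0
  long ang 5.76
handle [0.4693 0.2174 0.1038] 491 0.10391339366343844
((469.16619873046875, 218.61962890625), (15.94543743133545, 119.57598876953125), 5.856904029846191)
jar 333 [ 0.4554 -0.0129  0.1054] ((455.487060546875, -12.892083168029785), 20.37251853942871)
salt 215 [ 0.5926 -0.0062  0.0851] ((593.80859375, -6.13464879989624), 17.258947372436523)
teal [0.415 0.341 0.105]
red1 [0.644 0.262 0.108]
mill [0.774 0.153 0.147]
kettle [0.718 0.015 0.222]
```

```bash
cat >> h.py <<'E'
from scipy.spatial.transform import Rotation as Ro
def go(x,y,z,yaw):
    s=monitor.get_state();R=Ro.from_rotvec(s['tool_rot']).as_matrix();p=np.array(s['position'])
    w=np.degrees(np.arctan2(R[1,1],R[0,1])); e=(yaw-w+90)%180-90
    print('t',round(s['time'],2),'pos',p.round(4),'yawY',w.round(2),'tilt',R[:,2].round(4),'F',np.round(s['ft_force'],2),'M',np.round(s['torque'],2),'g',round(s['grip_width'],3),'j',np.round(s['joint_positions'],2))
    print('tool shift now',(R.T@(np.array([x,y,z])-p)).round(4),'rz deg',round(-e,2))
    a=np.radians(w+e);T=np.array([[np.sin(a)*-1,np.cos(a),0],[np.cos(a),np.sin(a),0],[0,0,-1]])
    T=np.array([[-np.sin(a),np.cos(a),0],[np.cos(a),np.sin(a),0],[0,0,-1]]).T
    if np.linalg.det(T)<0: T[:,0]*=-1
    print('level corr deg (tool)',np.degrees((Ro.from_matrix(R).inv()*Ro.from_matrix(T)).as_rotvec()).round(2))
    print('after turn, shift',(T.T@(np.array([x,y,z])-p)).round(4))
E
python3 -m pendant '[[[0,0,0],[0.044,-0.03,-0.002],-1],[[0,0,0],[0.044,-0.03,-0.002],-1],[[0,0,0],[0.044,-0.03,-0.002],-1],[[0,0,0],[0.044,-0.03,-0.002],-1],[[0,0,0],[0.044,-0.03,-0.002],-1],[[0,0,0],[0.044,-0.03,-0.002],-1],[[0,0,0],[0.044,-0.03,-0.002],-1]]' 20
python3 -c "
from h import *
go(.469,.219,.2,5.9)"
```

```text
time: 1.02
position: [0.4471, -0.297, 0.1975]
tool_rot: [3.088, 0.579, -0.0]
ft_force: [0.5, 0.5, 1.3]
grip_width: 0.999
t 1.02 pos [ 0.4471 -0.297   0.1975] yawY -68.76 tilt [-1.e-04 -3.e-04 -1.e+00] F [0.48 0.49 1.25] M [-0.05 -0.04  0.02] g 0.999 j [ 0.84  0.09 -0.32  1.7   0.03  1.35 -0.69]
tool shift now [ 0.2073 -0.473  -0.0026] rz deg -74.66
level corr deg (tool) [ 0.000e+00  2.000e-02 -7.466e+01]
after turn, shift [ 0.511   0.0748 -0.0025]
```

```bash
python3 -m pendant '[[[0,0,0],[0.023,-0.0525,0],-1],[[0,0,0],[0.023,-0.0525,0],-1],[[0,0,0],[0.023,-0.0525,0],-1],[[0,0,0],[0.023,-0.0525,0],-1],[[0,0,0],[0.023,-0.0525,0],-1],[[0,0,0],[0.023,-0.0525,0],-1],[[0,0,0],[0.023,-0.0525,0],-1],[[0,0,0],[0.023,-0.0525,0],-1]]' 
python3 -m pendant '[[[0,0,-10.66],[0,0,0],-1],[[0,0,-10.66],[0,0,0],-1],[[0,0,-10.66],[0,0,0],-1],[[0,0,-10.66],[0,0,0],-1],[[0,0,-10.66],[0,0,0],-1],[[0,0,-10.66],[0,0,0],-1],[[0,0,-10.66],[0,0,0],-1]]' 
python3 -c "
from h import *
go(.469,.219,.2,5.9);snap('wrist','wrist1.png')"
```

```text
time: 2.02
position: [0.4656, 0.1612, 0.1976]
tool_rot: [3.087, 0.578, 0.001]
ft_force: [1.7, -0.5, -0.2]
grip_width: 0.995
time: 2.9
position: [0.4655, 0.1595, 0.1973]
tool_rot: [-2.098, -2.339, 0.001]
ft_force: [0.7, -0.9, -0.4]
grip_width: 1.0
t 2.9 pos [0.4655 0.1595 0.1973] yawY 6.22 tilt [-4.e-04 -3.e-04 -1.e+00] F [ 0.7  -0.92 -0.38] M [ 0.04 -0.11  0.  ] g 1.0 j [ 0.44  0.01 -0.82  1.79  0.01  1.35 -0.27]
tool shift now [ 0.0587  0.0099 -0.0028] rz deg 0.32
level corr deg (tool) [-0.03  0.02  0.32]
after turn, shift [ 0.0588  0.0096 -0.0027]
```

View pics/wrist1.png

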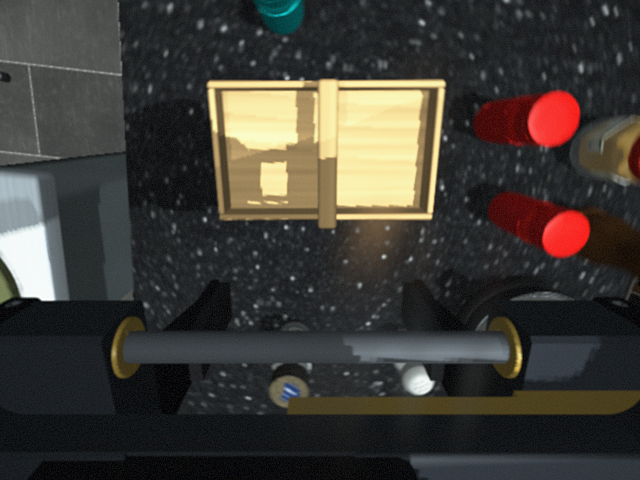

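The wrist picture shows the handled tray (corners about 208,83 to 445,215) with its bar at column 328. It is the only tray with a handle, and the red and turquoise look-alikes stand clear of it.

```bash
python3 -m pendant '[[[0,0,0.3],[0.0294,0.005,0],-1],[[0,0,0],[0.0293,0.005,0],-1],[[0,0,0],[0,0,0],-1]]'
python3 - <<'E'
from h import *
d=snap('wrist','w2.png')
P=[];
for v in range(0,330,2):
  for u in range(150,500,2):
    if d['range_z'][v,u]>0:
      p=pt(d,u,v)
      if .096<p[2]<.112 and abs(p[0]-.469)<.08 and abs(p[1]-.219)<.08:P.append(p)
P=np.array(P);print(len(P),P.mean(0),cv2.minAreaRect((P[:,:2]*1000).astype(np.float32)))
go(.469,.2185,.077,5.9)
E
```

```text
time: 3.32
position: [0.469, 0.2217, 0.1974]
tool_rot: [-2.108, -2.328, -0.001]
ft_force: [-0.4, -0.3, -0.2]
grip_width: 1.003
596 [0.46921255 0.22305559 0.10357439] ((469.71990966796875, 220.498046875), (14.739951133728027, 119.20318603515625), 5.418727397918701)
t 3.38 pos [0.4694 0.2198 0.1973] yawY 5.59 tilt [-7.e-04  1.e-04 -1.e+00] F [-0.05 -1.07 -0.14] M [-0.07 -0.08  0.02] g 0.999 j [ 0.35  0.09 -0.88  1.73  0.07  1.36 -0.44]
tool shift now [-0.0012 -0.0004  0.1203] rz deg -0.31
level corr deg (tool) [-0.04 -0.01 -0.31]
after turn, shift [-0.0012 -0.0005  0.1203]
```

```bash
python3 -m pendant '[[[0,0,0],[0,0,0.03],-1],[[0,0,0],[0,0,0.03],-1],[[0,0,0],[0,0,0.03],-1],[[0,0,0],[0,0,0.02],-1],[[0,0,0],[0,0,0.011],-1],[[0,0,0],[0,0,0],-1]]' 
python3 -m pendant '[[[0,0,0],[0,0,0],1],[[0,0,0],[0,0,0],1],[[0,0,0],[0,0,0],1],[[0,0,0],[0,0,0],1],[[0,0,0],[0,0,0],1],[[0,0,0],[0,0,0],1]]' 45
python3 -c "
from h import *
go(.469,.219,.076,5.9)"
```

```text
time: 4.12
position: [0.4698, 0.2187, 0.0762]
tool_rot: [-2.111, -2.326, 0.001]
ft_force: [-0.2, 0.1, 0.5]
grip_width: 1.001
time: 4.88
position: [0.4699, 0.219, 0.0765]
tool_rot: [2.111, 2.327, -0.0]
ft_force: [-0.4, -0.6, -0.7]
grip_width: 0.403
t 4.88 pos [0.4699 0.219  0.0765] yawY 5.56 tilt [ 0.e+00 -1.e-04 -1.e+00] F [-0.37 -0.58 -0.74] M [-0.   -0.12  0.02] g 0.403 j [ 0.31  0.21 -0.87  1.88  0.18  1.13 -0.53]
tool shift now [ 0.0001 -0.0009  0.0005] rz deg -0.34
level corr deg (tool) [-0.    0.   -0.34]
after turn, shift [ 0.0001 -0.0009  0.0005]
```

Still closing; wait a little more, then lift.

```bash
python3 -m pendant '[[[0,0,0],[0,0,0],1],[[0,0,0],[0,0,0],1],[[0,0,0],[0,0,0],1],[[0,0,0],[0,0,0],1],[[0,0,0],[0,0,0],1],[[0,0,0],[0,0,0],1]]' 45
python3 -m pendant '[[[0,0,0],[0,0,-0.01],1],[[0,0,0],[0,0,-0.01],1],[[0,0,0],[0,0,-0.02],1],[[0,0,0],[0,0,-0.03],1],[[0,0,0],[0,0,-0.03],1],[[0,0,0],[0,0,-0.03],1],[[0,0,0],[0,0,-0.02],1],[[0,0,0],[0,0,0],1]]'
python3 -c "
from h import *
go(.4665,-.235,.226,16.2);snap('scene','s3.png')"
```

```text
time: 5.62
position: [0.4698, 0.219, 0.0765]
tool_rot: [-2.111, -2.327, 0.0]
ft_force: [-1.1, 0.3, -0.1]
grip_width: 0.006
time: 6.62
position: [0.471, 0.2198, 0.2286]
tool_rot: [2.109, 2.325, 0.005]
ft_force: [0.1, 0.3, -0.5]
grip_width: 0.004
t 6.62 pos [0.471  0.2198 0.2286] yawY 5.57 tilt [ 4.e-03  8.e-04 -1.e+00] F [ 0.15  0.35 -0.51] M [ 0.04 -0.14  0.  ] g 0.004 j [ 0.36  0.07 -0.88  1.68  0.06  1.41 -0.43]
tool shift now [-0.4522 -0.0486  0.0023] rz deg -10.63
level corr deg (tool) [  0.24  -0.   -10.63]
after turn, shift [-0.4355 -0.1312  0.0026]
```

View pics/s3.png

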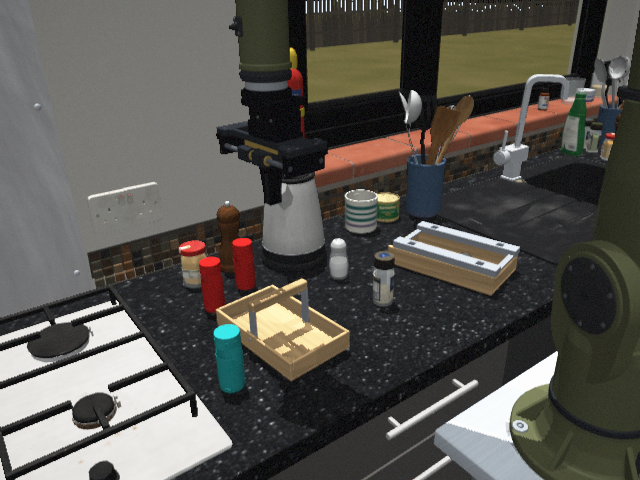

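The grip shut on nothing: the tray is still on the worktop at (283,333), and the gripper is above it. I'm checking the true finger position against the reported TCP.

Run:
```python
from h import *
d=snap('scene');t=snap('top','t3.png')
s=monitor.get_state();print(s['position'])
def proj(d,p):
    c=(np.array(d['world_to_cam'])@np.r_[p,1])[:3];return d['cx']+d['fx']*c[0]/-c[2], d['cy']-d['fy']*c[1]/-c[2]
for n,q in(('scene',d),('top',t)):print(n,proj(q,s['position']))
for u,v in[(272,195),(272,185),(250,140),(283,295),(260,297)]:print(u,v,pt(d,u,v).round(3))
cv2.imwrite('pics/s3c.png',cv2.resize(d['color'][100:400,180:380,::-1],None,fx=2.6,fy=2,interpolation=2))
```

```text
[0.46942388 0.21873953 0.22576589]
scene (np.float64(274.96711453780756), np.float64(225.89164440366002))
top (np.float64(212.4320866958688), np.float64(307.52201196570616))
272 195 [0.461 0.226 0.284]
272 185 [0.457 0.227 0.302]
250 140 [0.483 0.245 0.371]
283 295 [0.461 0.215 0.096]
260 297 [0.471 0.255 0.103]
```

View pics/s3c.png

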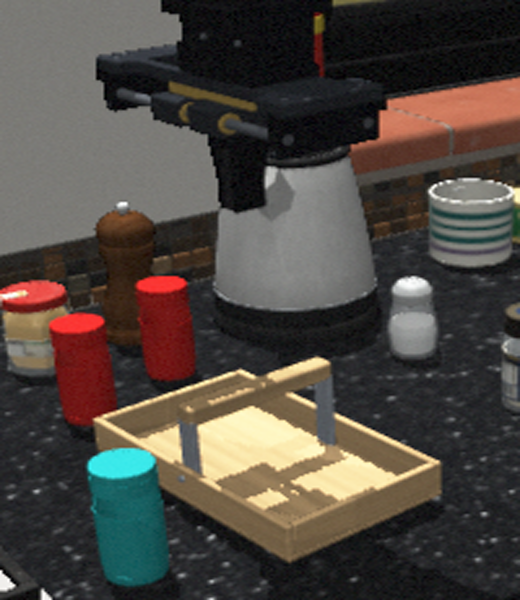

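View pics/t3.png

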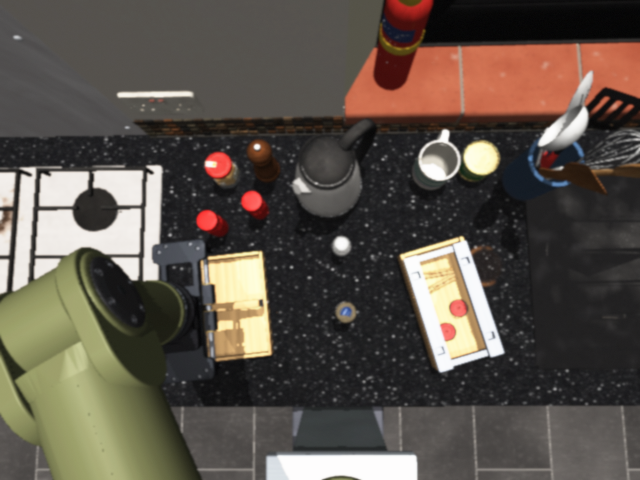

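Run:
```python
from h import *
d=snap('scene');s=monitor.get_state();print(s['position'],s['time'])
W=np.linalg.inv(np.array(d['world_to_cam']))
v,u=np.mgrid[100:260,210:340]
z=d['range_z'][v,u];ok=z>0
p=np.stack([(u-d['cx'])/d['fx']*z,-(v-d['cy'])/d['fy']*z,-z],-1)@W[:3,:3].T+W[:3,3]
col=d['color'][v,u].sum(-1)
m=ok&(np.abs(p[...,0]-.469)<.1)&(np.abs(p[...,1]-.219)<.1)&(p[...,2]>.11)
for r in range(0,160,4):
    mm=m[r]
    if mm.any(): print(100+r,u[r][mm].min(),u[r][mm].max(),p[r][mm].mean(0).round(3),np.median(col[r][mm]))
```

```text
[0.46929033 0.21870235 0.2255318 ] 6.825
100 242 306 [0.44  0.225 0.436] 46.0
104 242 306 [0.432 0.23  0.432] 47.0
108 249 300 [0.427 0.233 0.428] 38.0
112 250 300 [0.433 0.229 0.42 ] 41.0
116 250 300 [0.437 0.227 0.414] 43.0
120 251 301 [0.436 0.227 0.408] 49.0
124 239 301 [0.456 0.226 0.398] 45.0
128 219 301 [0.476 0.233 0.389] 55.0
132 218 301 [0.472 0.236 0.385] 53.0
136 217 302 [0.469 0.238 0.379] 49.0
140 218 320 [0.461 0.227 0.373] 57.0
144 220 327 [0.45  0.226 0.369] 89.5
148 221 327 [0.439 0.233 0.367] 112.0
152 221 328 [0.433 0.235 0.362] 93.0
156 239 325 [0.413 0.234 0.361] 83.0
160 240 325 [0.416 0.232 0.354] 68.0
164 250 325 [0.403 0.229 0.35 ] 58.0
168 260 325 [0.4   0.224 0.344] 54.5
172 261 317 [0.414 0.222 0.334] 42.0
176 262 303 [0.423 0.228 0.326] 49.5
180 262 290 [0.449 0.227 0.313] 45.0
184 263 282 [0.462 0.223 0.302] 43.5
188 264 282 [0.463 0.222 0.294] 49.0
192 264 282 [0.464 0.222 0.287] 40.0
196 265 282 [0.464 0.221 0.28 ] 46.5
200 265 282 [0.464 0.222 0.274] 53.5
204 265 280 [0.465 0.223 0.267] 50.5
```

The depth cloud puts the shut fingertips about 39 mm higher than the reported TCP z (0.265 against 0.2255), so the fingers closed above the bar. I'll open, go down stepwise past the earlier height, and check by camera.

```bash
python3 -m pendant '[[[0,0,0],[0,0,0],-1],[[0,0,0],[0,0,0],-1],[[0,0,0],[0,0,0],-1],[[0,0,0],[0,0,0],-1],[[0,0,0],[0,0,0],-1],[[0,0,0],[0,0,0],-1],[[0,0,0],[0,0,0.02],-1],[[0,0,0],[0,0,0.02],-1]]' 45
python3 -m pendant '[[[0,0,0],[0,0,0.03],-1],[[0,0,0],[0,0,0.03],-1],[[0,0,0],[0,0,0.02],-1],[[0,0,0],[0,0,0.02],-1],[[0,0,0],[0,0,0.01],-1],[[0,0,0],[0,0,0],-1]]'
python3 -c "
from h import *
go(.469,.219,.038,5.9);d=snap('scene')
cv2.imwrite('pics/s4.png',cv2.resize(d['color'][150:400,180:380,::-1],None,fx=3,fy=2.4,interpolation=2))"
```

```text
time: 7.82
position: [0.4701, 0.2191, 0.1862]
tool_rot: [2.111, 2.326, 0.001]
ft_force: [-0.3, -0.1, -0.5]
grip_width: 0.834
time: 8.57
position: [0.4695, 0.2189, 0.076]
tool_rot: [-2.11, -2.326, 0.001]
ft_force: [-0.7, -0.3, -0.5]
grip_width: 0.999
t 8.57 pos [0.4695 0.2189 0.076 ] yawY 5.57 tilt [-1.1e-03 -2.0e-04 -1.0e+00] F [-0.68 -0.28 -0.47] M [-0.01 -0.09 -0.04] g 0.999 j [ 0.31  0.22 -0.87  1.88  0.18  1.13 -0.53]
tool shift now [ 0.0001 -0.0005  0.038 ] rz deg -0.33
level corr deg (tool) [-0.06  0.   -0.33]
after turn, shift [ 0.0001 -0.0005  0.038 ]
```

View pics/s4.png

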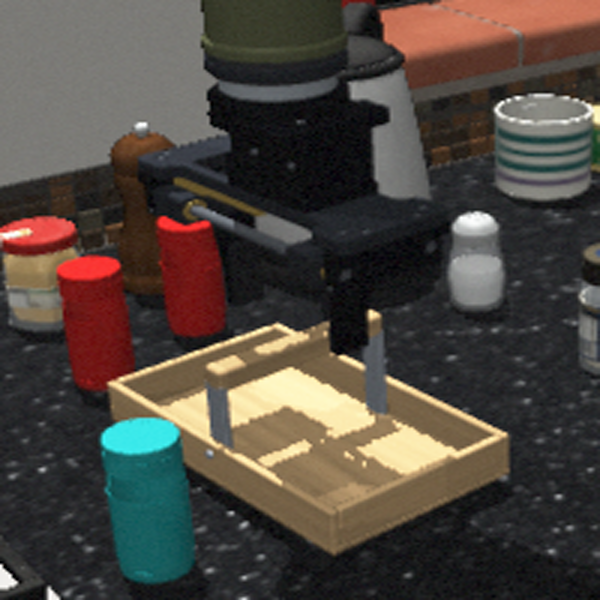

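```bash
python3 -m pendant '[[[0,0,0],[0,0,0.01],-1],[[0,0,0],[0,0,0.01],-1],[[0,0,0],[0,0,0.01],-1],[[0,0,0],[0,0,0.008],-1],[[0,0,0],[0,0,0],-1]]'
python3 -m pendant '[[[0,0,0],[0,0,0],1],[[0,0,0],[0,0,0],1],[[0,0,0],[0,0,0],1],[[0,0,0],[0,0,0],1],[[0,0,0],[0,0,0],1],[[0,0,0],[0,0,0],1],[[0,0,0],[0,0,0],1],[[0,0,0],[0,0,0],1]]' 45
python3 -m pendant '[[[0,0,0],[0,0,0],1],[[0,0,0],[0,0,0],1]]'
python3 -c "
from h import *
go(.469,.219,.038,5.9);d=snap('scene')
cv2.imwrite('pics/s5.png',cv2.resize(d['color'][150:400,180:380,::-1],None,fx=3,fy=2.4,interpolation=2))"
```

```text
time: 9.25
position: [0.4692, 0.2188, 0.0377]
tool_rot: [-2.11, -2.326, 0.002]
ft_force: [-0.4, 0.0, -0.9]
grip_width: 0.999
time: 10.25
position: [0.4694, 0.219, 0.0385]
tool_rot: [-2.111, -2.326, 0.001]
ft_force: [0.6, -0.1, 0.4]
grip_width: 0.177
time: 10.5
position: [0.4695, 0.2189, 0.0385]
tool_rot: [-2.111, -2.327, 0.001]
ft_force: [-3.0, 0.2, 2.9]
grip_width: 0.18
t 10.5 pos [0.4695 0.2189 0.0385] yawY 5.57 tilt [-7.e-04 -4.e-04 -1.e+00] F [-2.98  0.2   2.88] M [-0.05  0.34  0.06] g 0.18 j [ 0.28  0.27 -0.86  1.92  0.23  1.06 -0.57]
tool shift now [ 0.0001 -0.0005  0.0005] rz deg -0.33
level corr deg (tool) [-0.04  0.02 -0.33]
after turn, shift [ 0.0001 -0.0005  0.0005]
```

View pics/s5.png

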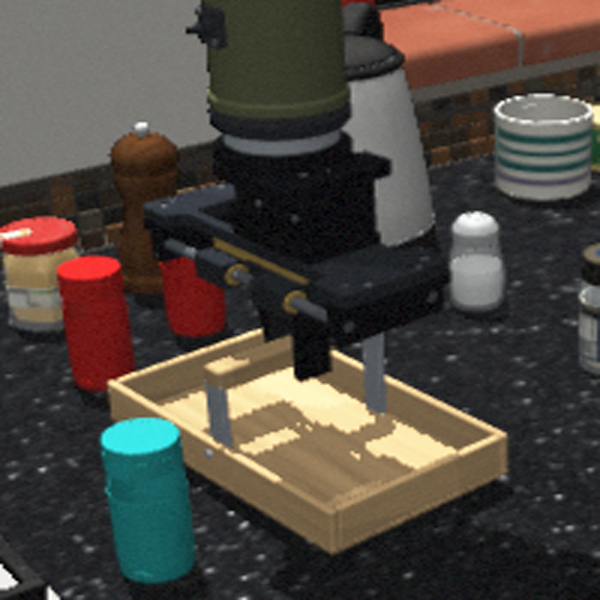

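Gripped: the opening is 0.18 (16 mm) and the bar is between the pads at (310,360) in the crop. Lift.

```bash
python3 -m pendant '[[[0,0,0],[0,0,-0.005],1],[[0,0,0],[0,0,-0.01],1],[[0,0,0],[0,0,-0.02],1],[[0,0,0],[0,0,-0.03],1],[[0,0,0],[0,0,-0.03],1],[[0,0,0],[0,0,-0.03],1],[[0,0,0],[0,0,-0.025],1],[[0,0,0],[0,0,-0.01],1]]' 55
python3 -c "
from h import *
go(.4665,-.235,.2,16.2);d=snap('scene','s6.png')"
```

```text
time: 11.55
position: [0.4708, 0.2198, 0.2012]
tool_rot: [2.109, 2.325, 0.005]
ft_force: [0.9, -0.3, -4.4]
grip_width: 0.175
t 11.55 pos [0.4708 0.2198 0.2012] yawY 5.58 tilt [ 3.9e-03  6.0e-04 -1.0e+00] F [ 0.87 -0.28 -4.4 ] M [ 0.   -0.1   0.03] g 0.175 j [ 0.36  0.09 -0.89  1.72  0.07  1.36 -0.44]
tool shift now [-0.4522 -0.0485  0.0009] rz deg -10.62
level corr deg (tool) [ 2.300e-01  1.000e-02 -1.062e+01]
after turn, shift [-0.4355 -0.131   0.0012]
```

View pics/s6.png

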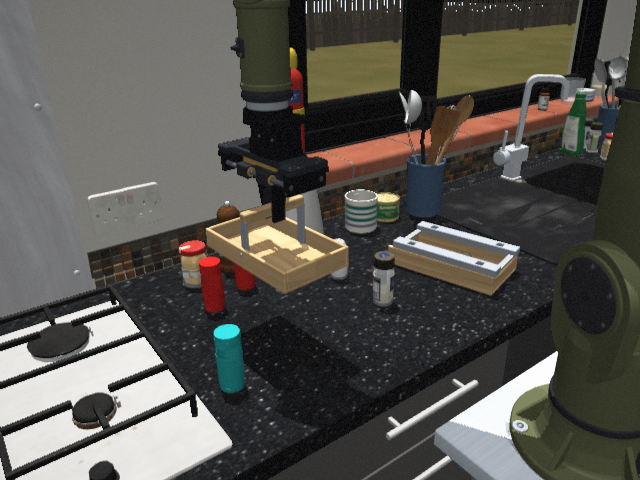

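```bash
python3 -m pendant '[[[0,0,0],[-0.015,-0.002,0],1],[[0,0,0],[-0.035,-0.004,0],1],[[0,0,0],[-0.045,-0.005,0],1],[[0,0,0],[-0.045,-0.005,0],1],[[0,0,0],[-0.045,-0.005,0],1],[[0,0,0],[-0.045,-0.005,0],1],[[0,0,0],[-0.045,-0.005,0],1],[[0,0,0],[-0.045,-0.005,0],1]]'
python3 -m pendant '[[[0,0,0],[-0.045,-0.005,0],1],[[0,0,0],[-0.04,-0.004,0],1],[[0,0,0],[-0.03,-0.003,0],1],[[0,0,0],[-0.015,-0.001,0],1],[[0,0,-5.3],[0,0,0],1],[[0,0,-5.3],[0,0,0],1],[[0,0,0],[0,0,0],1],[[0,0,0],[0,0,0],1]]'
python3 -c "
from h import *
go(.4665,-.235,.12,16.2);d=snap('scene','s7.png')"
```

```text
time: 12.6
position: [0.4644, -0.1042, 0.1978]
tool_rot: [-2.11, -2.326, 0.001]
ft_force: [0.1, 0.8, -3.3]
grip_width: 0.175
time: 13.6
position: [0.4648, -0.2329, 0.1984]
tool_rot: [-1.887, -2.511, -0.0]
ft_force: [0.6, 0.3, -3.6]
grip_width: 0.176
t 13.6 pos [ 0.4648 -0.2329  0.1984] yawY 16.14 tilt [-3.e-04  3.e-04 -1.e+00] F [ 0.61  0.34 -3.62] M [-0.01 -0.16  0.06] g 0.176 j [ 0.83  0.06 -0.43  1.74  0.02  1.35  0.68]
tool shift now [-0.0025  0.001   0.0784] rz deg -0.06
level corr deg (tool) [-0.01 -0.02 -0.06]
after turn, shift [-0.0025  0.001   0.0784]
```

View pics/s7.png

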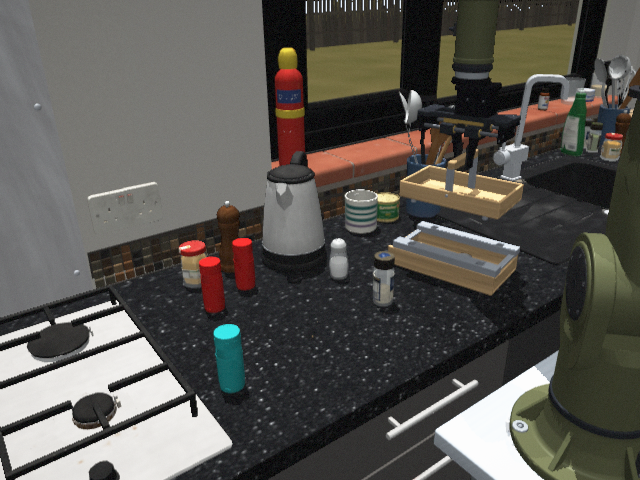

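```bash
python3 -m pendant '[[[0,0,0],[-0.0025,0.001,0.02],1],[[0,0,0],[0,0,0.02],1],[[0,0,0],[0,0,0.02],1],[[0,0,0],[0,0,0.006],1],[[0,0,0],[0,0,0],1],[[0,0,0],[0,0,0],1]]'
python3 -c "
from h import *
go(.4665,-.235,.12,16.2);d=snap('top')
cv2.imwrite('pics/t8.png',cv2.resize(d['color'][220:400,380:540,::-1],None,fx=3.2,fy=3.2,interpolation=2))"
```

```text
time: 14.4
position: [0.4671, -0.236, 0.1336]
tool_rot: [1.886, 2.51, 0.0]
ft_force: [-0.3, 0.4, -3.4]
grip_width: 0.177
t 14.4 pos [ 0.4671 -0.236   0.1336] yawY 16.16 tilt [ 1.5e-03 -9.0e-04 -1.0e+00] F [-0.29  0.36 -3.39] M [ 0.04 -0.14 -0.02] g 0.177 j [ 0.83  0.11 -0.43  1.82  0.05  1.23  0.66]
tool shift now [ 0.0012 -0.0003  0.0136] rz deg -0.04
level corr deg (tool) [ 0.07  0.07 -0.04]
after turn, shift [ 0.0011 -0.0003  0.0136]
```

View pics/t8.png

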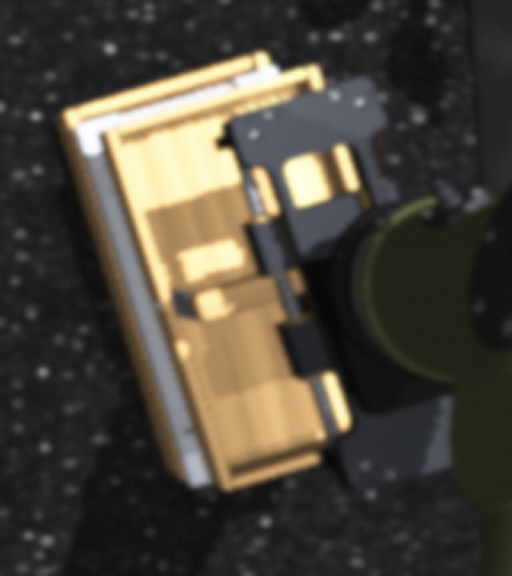

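Run:
```python
from h import *
d=snap('top')
q=[pt(d,380+(x+.5)/3.2-.5,220+(y+.5)/3.2-.5,.140)[:2] for x,y in [(104,134),(226,491),(323,66)]]
v=q[0]-q[1];print(np.linalg.norm(v),np.degrees(np.arctan2(v[1],v[0])),np.linalg.norm(q[0]-q[2]),np.array(q).round(4))
print('centre',(q[1]+q[2])/2)
go(.4665,-.235,.1035,16.2)
```

```text
0.2169342347737929 16.970368102132454 0.1373878584473543 [[ 0.551  -0.1396]
 [ 0.3435 -0.2029]
 [ 0.5903 -0.2713]]
centre [ 0.46688493 -0.2370919 ]
t 14.5 pos [ 0.467  -0.236   0.1335] yawY 16.16 tilt [ 1.4e-03 -9.0e-04 -1.0e+00] F [-0.38 -0.29 -4.05] M [-0.04 -0.18 -0.02] g 0.176 j [ 0.83  0.11 -0.43  1.82  0.05  1.23  0.66]
tool shift now [ 0.0011 -0.0003  0.03  ] rz deg -0.04
level corr deg (tool) [ 0.06  0.07 -0.04]
after turn, shift [ 0.0011 -0.0002  0.03  ]
```

```bash
python3 -m pendant '[[[0.1,0.1,0],[0.001,0,0.01],1],[[0,0,0],[0,0,0.01],1],[[0,0,0],[0,0,0.006],1],[[0,0,0],[0,0,0],1],[[0,0,0],[0,0,0],1]]'
python3 -c "
from h import *
go(.4665,-.235,.0885,16.2)"
python3 -m pendant '[[[0,0,0],[0,0,0.002],1],[[0,0,0],[0,0,0.001],1],[[0,0,0],[0,0,0.001],1],[[0,0,0],[0,0,0.001],1],[[0,0,0],[0,0,0],1]]'
python3 -c "
from h import *
go(.4665,-.235,.0885,16.2)"
```

```text
time: 15.12
position: [0.4663, -0.2348, 0.1067]
tool_rot: [-1.886, -2.51, 0.0]
ft_force: [-0.2, -0.6, -3.3]
grip_width: 0.175
t 15.12 pos [ 0.4663 -0.2348  0.1067] yawY 16.16 tilt [-0.0019  0.001  -1.    ] F [-0.24 -0.59 -3.3 ] M [ 0.   -0.11 -0.01] g 0.175 j [ 0.82  0.13 -0.44  1.85  0.06  1.18  0.65]
tool shift now [-0.0002  0.0002  0.0182] rz deg -0.04
level corr deg (tool) [-0.09 -0.09 -0.04]
after turn, shift [-0.0002  0.0002  0.0182]
time: 15.75
position: [0.466, -0.2347, 0.1014]
tool_rot: [-1.885, -2.51, 0.001]
ft_force: [-1.0, 0.1, -3.9]
grip_width: 0.176
t 15.75 pos [ 0.466  -0.2347  0.1014] yawY 16.17 tilt [-0.0023  0.0012 -1.    ] F [-1.02  0.09 -3.89] M [ 0.   -0.11 -0.03] g 0.176 j [ 0.82  0.13 -0.44  1.86  0.06  1.17  0.65]
tool shift now [-0.0004  0.0004  0.0129] rz deg -0.03
level corr deg (tool) [-0.11 -0.1  -0.03]
after turn, shift [-0.0004  0.0004  0.0129]
```

```bash
python3 -m pendant '[[[-0.1,-0.1,0],[-0.0003,0.0004,0.001],1],[[0,0,0],[0,0,0.001],1],[[0,0,0],[0,0,0.001],1],[[0,0,0],[0,0,0.001],1],[[0,0,0],[0,0,0],1]]'
python3 -c "
from h import *
go(.4665,-.235,.0885,16.2)"
```

```text
time: 16.38
position: [0.4665, -0.2349, 0.0974]
tool_rot: [-1.887, -2.511, 0.0]
ft_force: [-1.1, 0.6, -4.6]
grip_width: 0.175
t 16.38 pos [ 0.4665 -0.2349  0.0974] yawY 16.16 tilt [-2.e-04  1.e-04 -1.e+00] F [-1.09  0.65 -4.63] M [-0.04 -0.14  0.02] g 0.175 j [ 0.82  0.14 -0.44  1.86  0.06  1.16  0.65]
tool shift now [-0.0001  0.      0.0089] rz deg -0.04
level corr deg (tool) [-0.01 -0.01 -0.04]
after turn, shift [-0.0001  0.      0.0089]
```

No contact yet, and the lug ends are at about rail level. I'll go on in 1 mm steps.

```bash
python3 -m pendant '[[[0,0,0],[0,0,0.001],1],[[0,0,0],[0,0,0.001],1],[[0,0,0],[0,0,0],1]]'
python3 -m pendant '[[[0,0,0],[0,0,0.001],1],[[0,0,0],[0,0,0],1]]'
python3 -m pendant '[[[0,0,0],[0,0,0.001],1],[[0,0,0],[0,0,0],1]]'
python3 -c "
from h import *
go(.4665,-.235,.0885,16.2)"
```

```text
time: 16.75
position: [0.4665, -0.2349, 0.0954]
tool_rot: [-1.887, -2.512, 0.0]
ft_force: [-0.3, -0.5, -3.3]
grip_width: 0.178
time: 17.0
position: [0.4665, -0.2349, 0.0945]
tool_rot: [-1.887, -2.512, 0.0]
ft_force: [0.7, -0.3, -3.6]
grip_width: 0.182
time: 17.25
position: [0.4665, -0.2349, 0.0934]
tool_rot: [-1.887, -2.512, 0.0]
ft_force: [-0.1, 0.7, -3.5]
grip_width: 0.178
t 17.25 pos [ 0.4665 -0.2349  0.0934] yawY 16.17 tilt [-2.e-04 -0.e+00 -1.e+00] F [-0.08  0.7  -3.52] M [ 0.06 -0.14  0.  ] g 0.178 j [ 0.82  0.14 -0.44  1.87  0.07  1.15  0.65]
tool shift now [-0.0001 -0.      0.0049] rz deg -0.03
level corr deg (tool) [-0.01 -0.   -0.03]
after turn, shift [-0.0001 -0.      0.0049]
```

The lugs are already about 5 mm into the sockets with only the tray's weight on the wrist.

```bash
python3 -m pendant '[[[0,0,0],[0,0,0.001],1],[[0,0,0],[0,0,0.001],1],[[0,0,0],[0,0,0.001],1],[[0,0,0],[0,0,0],1]]'
python3 -m pendant '[[[0,0,0],[0,0,0.001],1],[[0,0,0],[0,0,0],1]]'
python3 -m pendant '[[[0,0,0],[0,0,0.001],1],[[0,0,0],[0,0,0],1]]'
python3 -c "
from h import *
go(.4665,-.235,.0885,16.2)"
```

```text
time: 17.75
position: [0.4665, -0.2348, 0.0904]
tool_rot: [-1.887, -2.512, 0.0]
ft_force: [-0.4, -0.1, -3.9]
grip_width: 0.178
time: 18.0
position: [0.4665, -0.2349, 0.0895]
tool_rot: [-1.887, -2.512, 0.0]
ft_force: [-0.1, 0.1, -3.8]
grip_width: 0.179
time: 18.25
position: [0.4666, -0.235, 0.0886]
tool_rot: [1.887, 2.512, -0.0]
ft_force: [0.2, -0.5, -3.7]
grip_width: 0.178
t 18.25 pos [ 0.4666 -0.235   0.0886] yawY 16.17 tilt [ 1.e-04 -2.e-04 -1.e+00] F [ 0.18 -0.5  -3.74] M [ 0.03 -0.04  0.01] g 0.178 j [ 0.82  0.15 -0.43  1.87  0.07  1.14  0.64]
tool shift now [ 0.     -0.0001  0.0001] rz deg -0.03
level corr deg (tool) [ 0.    0.01 -0.03]
after turn, shift [ 0.     -0.0001  0.0001]
```

```bash
python3 -m pendant '[[[0,0,0],[0,0,0.001],1],[[0,0,0],[0,0,0],1]]'
python3 -m pendant '[[[0,0,0],[0,0,0.0005],1],[[0,0,0],[0,0,0],1]]'
python3 -c "
from h import *
go(.4665,-.235,.0885,16.2);d=snap('scene')
cv2.imwrite('pics/s9.png',cv2.resize(d['color'][150:320,360:560,::-1],None,fx=3.6,fy=3.6,interpolation=2))"
```

```text
time: 18.5
position: [0.4667, -0.235, 0.0884]
tool_rot: [1.887, 2.511, -0.001]
ft_force: [-2.8, 1.8, 4.2]
grip_width: 0.177
time: 18.75
position: [0.4667, -0.235, 0.0884]
tool_rot: [1.887, 2.511, -0.001]
ft_force: [-4.3, 2.3, 8.2]
grip_width: 0.177
t 18.75 pos [ 0.4667 -0.235   0.0884] yawY 16.17 tilt [ 2.e-04 -8.e-04 -1.e+00] F [-4.25  2.33  8.19] M [ 0.41  0.86 -0.01] g 0.177 j [ 0.82  0.15 -0.44  1.87  0.07  1.14  0.64]
tool shift now [ 0.0001 -0.0002 -0.0001] rz deg -0.03
level corr deg (tool) [-0.    0.05 -0.03]
after turn, shift [ 0.0001 -0.0002 -0.0001]
```

View pics/s9.png

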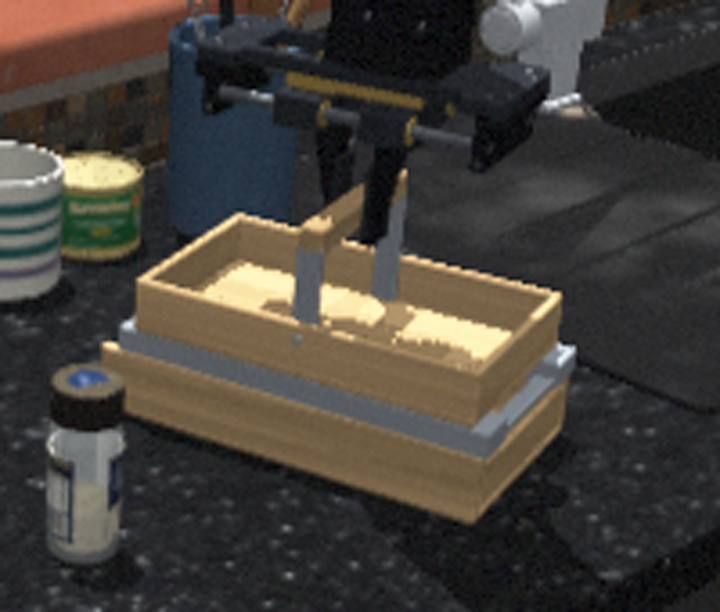

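The tray sits flush on the frame with no gap, at the predicted height. Contact is gentle, a net push of about 12 N. Release.

```bash
python3 -m pendant '[[[0,0,0],[0,0,-0.0012],1],[[0,0,0],[0,0,0],1],[[0,0,0],[0,0,0],-1],[[0,0,0],[0,0,0],-1],[[0,0,0],[0,0,0],-1],[[0,0,0],[0,0,0],-1],[[0,0,0],[0,0,0],-1],[[0,0,0],[0,0,0],-1]]' 
python3 -m pendant '[[[0,0,0],[0,0,-0.01],-1],[[0,0,0],[0,0,-0.02],-1],[[0,0,0],[0,0,-0.03],-1],[[0,0,0],[0,0,-0.03],-1],[[0,0,0],[0,0,-0.03],-1],[[0,0,0],[0,0,0],-1]]' 
python3 -c "
from h import *
go(.4555,-.0129,.2,16.2)"
```

```text
time: 19.8
position: [0.4666, -0.235, 0.0882]
tool_rot: [1.887, 2.512, -0.0]
ft_force: [-0.0, 0.4, -0.1]
grip_width: 0.773
time: 20.55
position: [0.4684, -0.2357, 0.2116]
tool_rot: [1.883, 2.507, 0.001]
ft_force: [0.8, 0.0, 0.1]
grip_width: 0.999
t 20.55 pos [ 0.4684 -0.2357  0.2116] yawY 16.17 tilt [ 0.0051 -0.0032 -1.    ] F [0.8  0.03 0.05] M [ 0.06 -0.09 -0.01] g 0.999 j [ 0.83  0.06 -0.43  1.71  0.02  1.37  0.68]
tool shift now [0.2176 0.0496 0.0109] rz deg -0.03
level corr deg (tool) [ 0.23  0.26 -0.03]
after turn, shift [0.2175 0.0498 0.0116]
```

In the last crop the jar with the black cap stands alone between the trays (cap at 88,395). The look-alikes at (240,265), (212,285) and (230,360) in the scene image are red or turquoise without a black cap, and the white-topped item at (339,260) is the salt shaker. So the jar at world (0.4555, -0.013) is the one meant.

```bash
python3 -m pendant '[[[0,0,0],[0.03,0.007,0],-1],[[0,0,0],[0.047,0.0107,0],-1],[[0,0,0],[0.047,0.0107,0],-1],[[0,0,0],[0.047,0.0107,0],-1],[[0,0,0],[0.047,0.0107,0],-1],[[0,0,10.6],[0,0,0],-1],[[0,0,10.6],[0,0,0],-1],[[0,0,10.6],[0,0,0],-1]]' 
python3 -m pendant '[[[0,0,10.6],[0,0,0],-1],[[0,0,10.6],[0,0,0],-1],[[0,0,10.6],[0,0,0],-1],[[0,0,10.6],[0,0,0],-1],[[0,0,10.6],[0,0,0],-1],[[0,0,5.2],[0,0,0],-1],[[0,0,0],[0,0,0],-1]]'
python3 - <<'E'
from h import *
d=snap('wrist','w10.png');t=snap('top','t10.png')
go(.4555,-.0129,.0125,-73.8)
E
```

```text
time: 21.55
position: [0.4532, -0.0115, 0.2077]
tool_rot: [-2.508, -1.891, 0.001]
ft_force: [0.5, -0.3, 0.3]
grip_width: 0.999
time: 22.42
position: [0.4533, -0.0117, 0.2078]
tool_rot: [-3.11, -0.443, 0.001]
ft_force: [-0.1, -1.0, -0.1]
grip_width: 1.001
t 22.52 pos [ 0.4534 -0.0117  0.2079] yawY -73.74 tilt [-6.e-04 -1.e-04 -1.e+00] F [ 0.98 -0.12  0.36] M [ 0.01  0.   -0.02] g 1.0 j [ 0.77 -0.11 -0.73  1.85 -0.08  1.38 -1.24]
tool shift now [0.0018 0.0018 0.1954] rz deg 0.06
level corr deg (tool) [-0.01  0.03  0.06]
after turn, shift [0.0017 0.0018 0.1954]
```

View pics/w10.png

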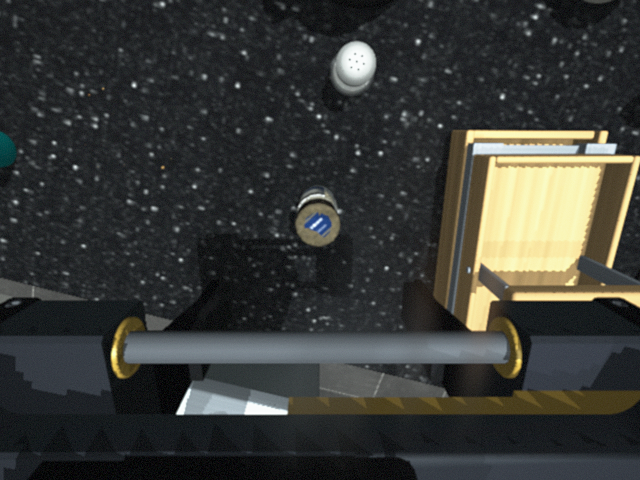

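View pics/t10.png

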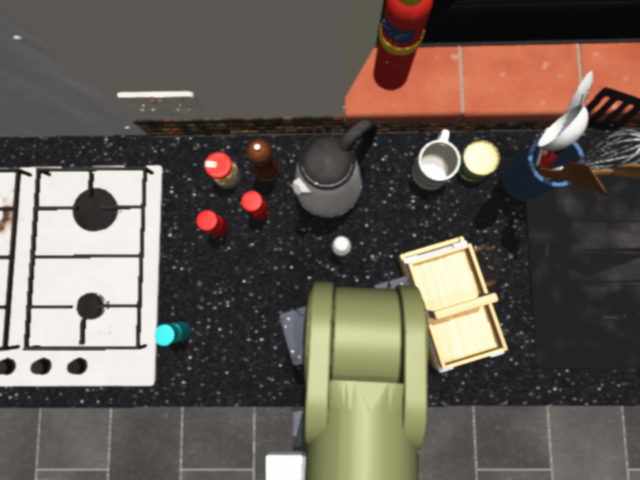

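```bash
python3 -m pendant '[[[0,0,0],[0.0017,0.0017,0.03],-1],[[0,0,0],[0,0,0.04],-1],[[0,0,0],[0,0,0.03],-1],[[0,0,0],[0,0,0],-1]]'
python3 -c "
from h import *
go(.4555,-.0129,.0125,-73.8)"
python3 -m pendant '[[[0,0,0],[0,0,0.03],-1],[[0,0,0],[0,0,0.03],-1],[[0,0,0],[0,0,0.02],-1],[[0,0,0],[0,0,0.013],-1],[[0,0,0],[0,0,0],-1]]'
python3 -c "
from h import *
go(.4555,-.0129,.0125,-73.8);snap('scene','s11.png')"
```

```text
time: 23.02
position: [0.4536, -0.0126, 0.1063]
tool_rot: [-3.108, -0.444, 0.007]
ft_force: [-0.1, -0.7, -0.3]
grip_width: 1.001
t 23.02 pos [ 0.4536 -0.0126  0.1063] yawY -73.75 tilt [-0.0048  0.0012 -1.    ] F [-0.08 -0.73 -0.29] M [ 0.01 -0.05 -0.01] g 1.001 j [ 0.75 -0.01 -0.77  1.99 -0.01  1.17 -1.3 ]
tool shift now [0.0021 0.0011 0.0938] rz deg 0.05
level corr deg (tool) [-0.14  0.25  0.05]
after turn, shift [0.0017 0.0008 0.0938]
time: 23.65
position: [0.4559, -0.0128, 0.0154]
tool_rot: [-3.11, -0.442, 0.0]
ft_force: [0.1, -0.1, 0.4]
grip_width: 0.998
t 23.65 pos [ 0.4559 -0.0128  0.0154] yawY -73.82 tilt [-3.e-04  2.e-04 -1.e+00] F [ 0.08 -0.1   0.41] M [ 0.01 -0.01 -0.01] g 0.998 j [ 0.72  0.13 -0.78  2.08  0.11  0.97 -1.4 ]
tool shift now [-0.0004 -0.      0.0029] rz deg -0.02
level corr deg (tool) [-0.02  0.01 -0.02]
after turn, shift [-0.0004 -0.      0.0029]
```

View pics/s11.png

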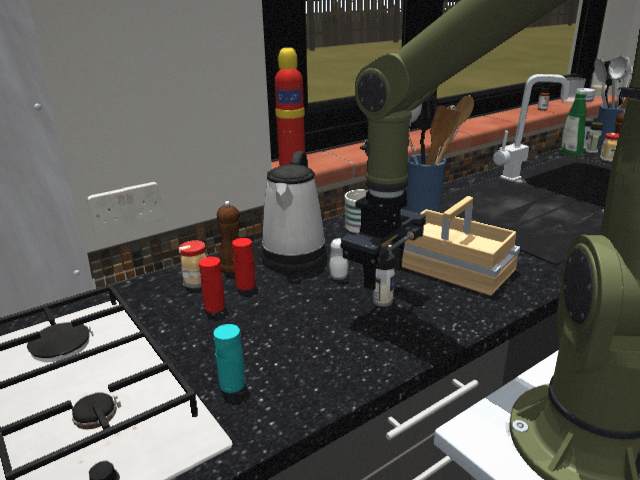

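Jar (383,290) sits between the fingers. Close gently.

```bash
python3 -m pendant '[[[0,0,0],[0,0,0],1],[[0,0,0],[0,0,0],1],[[0,0,0],[0,0,0],1],[[0,0,0],[0,0,0],1],[[0,0,0],[0,0,0],1],[[0,0,0],[0,0,0],1],[[0,0,0],[0,0,0],1],[[0,0,0],[0,0,0],1]]' 20
python3 -c "
from h import *
go(.4555,-.0129,.0125,-73.8)"
python3 -m pendant '[[[0,0,0],[0,0,-0.005],1],[[0,0,0],[0,0,-0.02],1],[[0,0,0],[0,0,-0.03],1],[[0,0,0],[0,0,-0.03],1],[[0,0,0],[0,0,-0.03],1],[[0,0,0],[0,0,-0.025],1],[[0,0,0],[0,0,-0.01],1],[[0,0,0],[0,0,0],1]]'
python3 -c "
from h import *
go(.4108,-.2512,.165,-73.8);snap('scene','s12.png')"
```

```text
time: 24.7
position: [0.4558, -0.0128, 0.0152]
tool_rot: [3.11, 0.442, -0.0]
ft_force: [0.8, -0.1, 0.1]
grip_width: 0.468
t 24.7 pos [ 0.4558 -0.0128  0.0152] yawY -73.83 tilt [-1.e-04 -0.e+00 -1.e+00] F [ 0.75 -0.08  0.14] M [ 0.   -0.    0.07] g 0.468 j [ 0.72  0.13 -0.78  2.08  0.11  0.97 -1.4 ]
tool shift now [-0.0003  0.      0.0027] rz deg -0.03
level corr deg (tool) [-0.    0.01 -0.03]
after turn, shift [-0.0003  0.      0.0027]
time: 25.7
position: [0.456, -0.0129, 0.1654]
tool_rot: [3.11, 0.442, 0.001]
ft_force: [-0.8, 0.0, -1.4]
grip_width: 0.461
t 25.7 pos [ 0.456  -0.0129  0.1654] yawY -73.84 tilt [ 6.e-04 -5.e-04 -1.e+00] F [-0.8   0.01 -1.37] M [-0.02  0.01 -0.01] g 0.461 j [ 0.77 -0.08 -0.76  1.91 -0.05  1.29 -1.26]
tool shift now [-0.1097  0.2163  0.0005] rz deg -0.04
level corr deg (tool) [ 0.04 -0.03 -0.04]
after turn, shift [-0.1099  0.2162  0.0004]
```

View pics/s12.png

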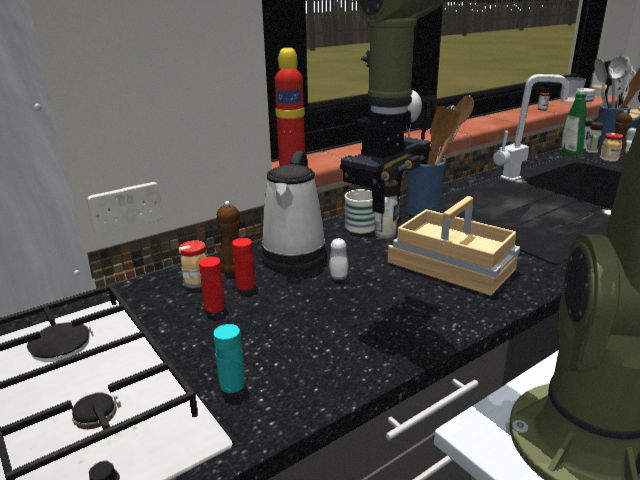

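```bash
python3 -m pendant '[[[0,0,0],[0,0,-0.03],1],[[0,0,0],[-0.01,0.02,0],1],[[0,0,0],[-0.0185,0.0365,0],1],[[0,0,0],[-0.0185,0.0365,0],1],[[0,0,0],[-0.0185,0.0365,0],1],[[0,0,0],[-0.0185,0.0365,0],1],[[0,0,0],[-0.0185,0.0365,0],1],[[0,0,0],[-0.0073,0.0135,0],1]]'
python3 -m pendant '[[[0,0,0],[0,0,0],1],[[0,0,0],[0,0,0],1]]'
python3 - <<'E'
from h import *
go(.4108,-.2512,.0805,-73.8);snap('scene','s13.png');snap('wrist','w13.png')
E
```

```text
time: 26.75
position: [0.4087, -0.2528, 0.1935]
tool_rot: [-3.109, -0.436, 0.004]
ft_force: [0.2, 0.6, -0.4]
grip_width: 0.466
time: 27.0
position: [0.411, -0.2489, 0.1949]
tool_rot: [-3.109, -0.445, 0.0]
ft_force: [0.2, 0.7, -0.6]
grip_width: 0.465
t 27.0 pos [ 0.411  -0.2489  0.1949] yawY -73.69 tilt [-4.0e-04  1.1e-03 -1.0e+00] F [ 0.19  0.68 -0.6 ] M [0.01 0.01 0.02] g 0.465 j [ 0.98 -0.03 -0.48  1.82 -0.01  1.35 -0.78]
tool shift now [-0.0008  0.0022  0.1144] rz deg 0.11
level corr deg (tool) [-0.06  0.    0.11]
after turn, shift [-0.0008  0.0021  0.1144]
```

View pics/s13.png

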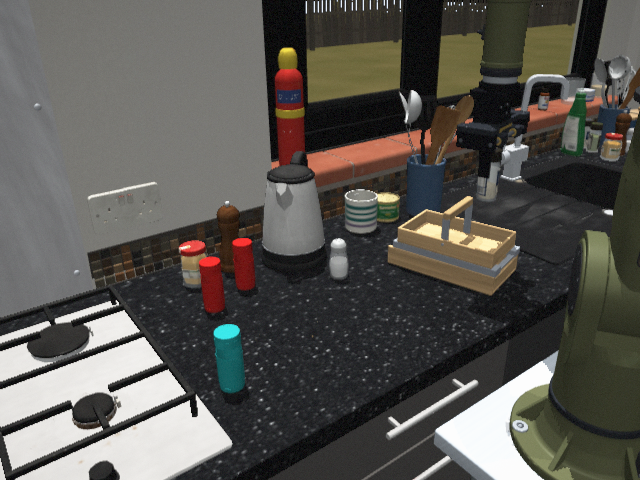

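View pics/w13.png

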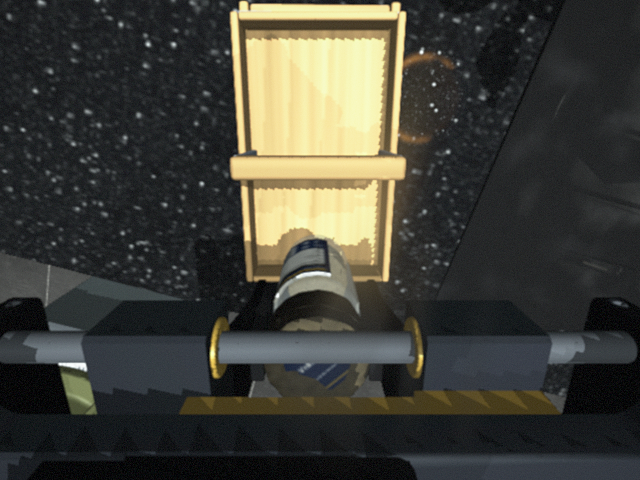

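```bash
python3 -m pendant '[[[0,0,0],[-0.0008,0.0021,0.02],1],[[0,0,0],[0,0,0.03],1],[[0,0,0],[0,0,0.03],1],[[0,0,0],[0,0,0.02],1],[[0,0,0],[0,0,0.006],1],[[0,0,0],[0,0,0],1],[[0,0,0],[0,0,0],1]]'
python3 -c "
from h import *
go(.4108,-.2512,.0805,-73.8)"
python3 -m pendant '[[[0,0,0],[0,0,0.002],1],[[0,0,0],[0,0,0.002],1],[[0,0,0],[0,0,0],1]]'
python3 -m pendant '[[[0,0,0],[0,0,0.001],1],[[0,0,0],[0,0,0],1]]'
python3 -c "
from h import *
go(.4108,-.2512,.0805,-73.8)"
```

```text
time: 27.98
position: [0.4112, -0.2534, 0.0904]
tool_rot: [3.109, 0.442, 0.002]
ft_force: [0.2, -0.9, -0.7]
grip_width: 0.464
t 27.98 pos [ 0.4112 -0.2534  0.0904] yawY -73.81 tilt [ 0.0016 -0.0013 -1.    ] F [ 0.16 -0.86 -0.74] M [ 0.02 -0.   -0.04] g 0.464 j [ 0.97  0.06 -0.48  1.96  0.03  1.13 -0.81]
tool shift now [ 0.0002 -0.0022  0.0099] rz deg -0.01
level corr deg (tool) [ 0.1  -0.07 -0.01]
after turn, shift [ 0.0002 -0.0022  0.0099]
time: 28.35
position: [0.4102, -0.2531, 0.0852]
tool_rot: [-3.11, -0.442, 0.0]
ft_force: [-0.3, 0.2, -1.7]
grip_width: 0.462
time: 28.6
position: [0.4102, -0.2531, 0.0842]
tool_rot: [-3.11, -0.442, 0.0]
ft_force: [1.1, -0.5, -0.9]
grip_width: 0.462
t 28.6 pos [ 0.4102 -0.2531  0.0842] yawY -73.84 tilt [-1.e-04  0.e+00 -1.e+00] F [ 1.12 -0.53 -0.85] M [-0.03 -0.01  0.06] g 0.462 j [ 0.97  0.06 -0.48  1.97  0.03  1.12 -0.82]
tool shift now [ 0.0011 -0.0017  0.0037] rz deg -0.04
level corr deg (tool) [-0.    0.01 -0.04]
after turn, shift [ 0.0011 -0.0017  0.0037]
```

```bash
python3 -m pendant '[[[0,0,0],[0.001,-0.0017,0.001],1],[[0,0,0],[0,0,0.001],1],[[0,0,0],[0,0,0],1]]'
python3 -m pendant '[[[0,0,0],[0,0,0.001],1],[[0,0,0],[0,0,0],1]]'
python3 -m pendant '[[[0,0,0],[0,0,0.0007],1],[[0,0,0],[0,0,0],1]]'
python3 -m pendant '[[[0,0,0],[0,0,0.0005],1],[[0,0,0],[0,0,0],1]]'
```

```text
time: 28.98
position: [0.4107, -0.2511, 0.0821]
tool_rot: [-3.11, -0.442, 0.0]
ft_force: [-0.3, -0.6, -0.4]
grip_width: 0.463
time: 29.22
position: [0.4107, -0.2512, 0.0812]
tool_rot: [-3.11, -0.442, 0.0]
ft_force: [0.4, -0.4, -1.3]
grip_width: 0.464
time: 29.48
position: [0.4107, -0.2512, 0.0805]
tool_rot: [3.11, 0.442, -0.0]
ft_force: [0.3, -0.0, -1.9]
grip_width: 0.471
time: 29.72
position: [0.4109, -0.2512, 0.0802]
tool_rot: [3.11, 0.442, 0.0]
ft_force: [-0.2, -1.0, -0.7]
grip_width: 0.47
```

```bash
python3 -m pendant '[[[0,0,0],[0,0,0.0005],1],[[0,0,0],[0,0,0],1]]'
python3 -m pendant '[[[0,0,0],[0,0,0.0005],1],[[0,0,0],[0,0,0],1]]'
```

```text
time: 29.98
position: [0.4109, -0.2512, 0.0801]
tool_rot: [3.11, 0.442, 0.0]
ft_force: [-1.3, 1.1, 5.2]
grip_width: 0.461
time: 30.22
position: [0.411, -0.2512, 0.0801]
tool_rot: [3.11, 0.442, 0.0]
ft_force: [-2.7, 2.5, 9.2]
grip_width: 0.466
```

The jar stands on the floor at the predicted height with about 10 N of contact. I'll ease off, release and rise.

```bash
python3 -m pendant '[[[0,0,0],[0,0,-0.001],1],[[0,0,0],[0,0,0],1],[[0,0,0],[0,0,0],-1],[[0,0,0],[0,0,0],-1],[[0,0,0],[0,0,0],-1],[[0,0,0],[0,0,0],-1],[[0,0,0],[0,0,0],-1],[[0,0,0],[0,0,0],-1]]'
python3 -c "
from h import *
go(.4108,-.2512,.0805,-73.8)
d=snap('scene');cv2.imwrite('pics/s14.png',cv2.resize(d['color'][150:320,360:560,::-1],None,fx=3.6,fy=3.6,interpolation=2))"
```

```text
time: 31.22
position: [0.4108, -0.2512, 0.08]
tool_rot: [3.11, 0.442, -0.0]
ft_force: [0.2, -0.2, -1.1]
grip_width: 0.983
t 31.23 pos [ 0.4108 -0.2512  0.08  ] yawY -73.84 tilt [ 0.e+00 -1.e-04 -1.e+00] F [ 0.24 -0.2  -1.08] M [0.01 0.06 0.01] g 0.983 j [ 0.97  0.07 -0.49  1.97  0.04  1.11 -0.82]
tool shift now [ 0.     -0.     -0.0005] rz deg -0.04
level corr deg (tool) [ 0.01  0.   -0.04]
after turn, shift [ 0.     -0.     -0.0005]
```

View pics/s14.png

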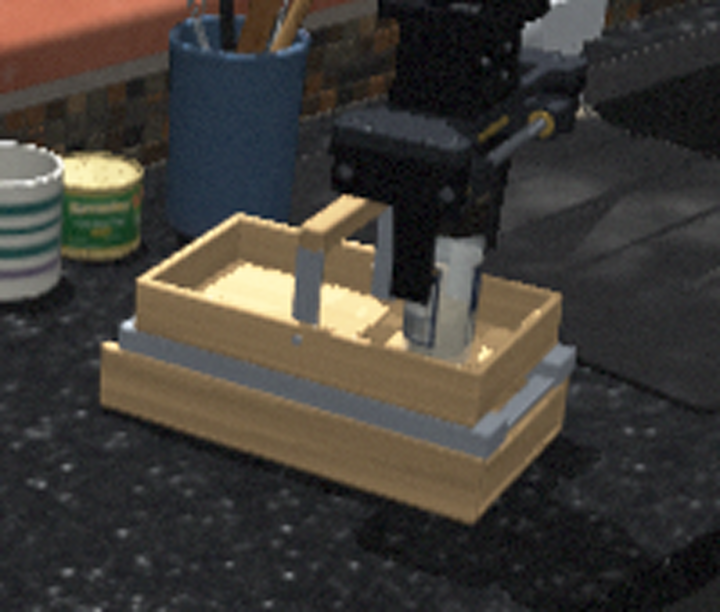

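```bash
python3 -m pendant '[[[0,0,0],[0,0,-0.01],-1],[[0,0,0],[0,0,-0.02],-1],[[0,0,0],[0,0,-0.03],-1],[[0,0,0],[0,0,-0.04],-1],[[0,0,0],[0,0,-0.04],-1],[[0,0,0],[0,0,-0.03],-1],[[0,0,0],[0.01,-0.04,0],-1],[[0,0,0],[0.01,-0.04,0],-1]]'
python3 -m pendant '[[[0,0,0],[0.01,-0.05,0],-1],[[0,0,0],[0.01,-0.05,0],-1],[[0,0,0],[0.01,-0.05,0],-1],[[0,0,0],[0.01,-0.05,0],-1],[[0,0,0],[0.01,-0.05,0],-1],[[0,0,0],[0,0,0],-1],[[0,0,0],[0,0,0],-1]]'
python3 - <<'E'
from h import *
go(.41,-.25,.2,-73.8)
d=snap('scene','s15.png');t=snap('top','t15.png')
def cloud(d):
    W=np.linalg.inv(np.array(d['world_to_cam']));v,u=np.mgrid[0:480,0:640];z=d['range_z']
    p=np.stack([(u-d['cx'])/d['fx']*z,-(v-d['cy'])/d['fy']*z,-z],-1)@W[:3,:3].T+W[:3,3];return p[z>0]
p=cloud(t);q=p[(abs(p[:,0]-.4108)<.04)&(abs(p[:,1]+.2512)<.04)]
c=q[q[:,2]>.14];print('jar top',len(c),c.mean(0).round(4),cv2.minEnclosingCircle((c[:,:2]*1000).astype(np.float32)))
c=c[abs(c[:,2]-np.median(c[:,2]))<.008];A=np.c_[c[:,:2],np.ones(len(c))];print('tilt',np.linalg.lstsq(A,c[:,2],rcond=None)[0][:2].round(3))
p2=p-np.array([.4665,-.235,0]);a=np.radians(16.2);X=p2[:,0]*np.cos(a)+p2[:,1]*np.sin(a);Y=-p2[:,0]*np.sin(a)+p2[:,1]*np.cos(a)
for x0 in(-.095,.02,.05,.09):
    m=(abs(X-x0)<.008)&(abs(Y)<.045)&(p[:,2]<.09);print('floor z at x',x0,np.median(p[m,2]).round(4))
for x0 in(-.107,.107):
    m=(abs(X-x0)<.004)&(abs(Y)<.045);print('wall z',x0,np.median(p[m,2]).round(4))
for y0 in(-.063,.063):
    m=(abs(Y-y0)<.004)&(abs(X)<.09)&(abs(X)>.02);print('wall z y',y0,np.median(p[m,2]).round(4))
m=(abs(p[:,2]-.147)<.012)&(abs(X)<.02)&(abs(Y)<.08);print('bar',p[m].mean(0),cv2.minAreaRect((p[m][:,:2]*1000).astype(np.float32)))
E
```

```text
time: 32.28
position: [0.4081, -0.1679, 0.2512]
tool_rot: [3.11, 0.44, 0.002]
ft_force: [0.5, -0.5, -0.0]
grip_width: 0.999
time: 33.15
position: [0.3862, 0.0849, 0.2505]
tool_rot: [3.109, 0.442, 0.001]
ft_force: [-0.1, -0.9, -0.1]
grip_width: 1.001
t 33.15 pos [0.3862 0.0849 0.2505] yawY -73.81 tilt [ 7.e-04 -1.e-03 -1.e+00] F [-0.06 -0.89 -0.07] M [-0.04 -0.01 -0.01] g 1.001 j [ 0.49 -0.29 -0.62  1.89 -0.16  1.49 -1.38]
tool shift now [-0.0705  0.3282  0.0508] rz deg -0.01
level corr deg (tool) [ 0.06 -0.02 -0.01]
after turn, shift [-0.0706  0.3282  0.0505]
jar top 502 [ 0.4114 -0.248   0.1673] ((410.4940490722656, -251.0184783935547), 20.721961975097656)
tilt [-0.015 -0.044]
floor z at x -0.095 0.0654
floor z at x 0.02 0.065
floor z at x 0.05 0.0651
floor z at x 0.09 0.065
wall z -0.107 0.092
wall z 0.107 0.0939
wall z y -0.063 0.0895
wall z y 0.063 0.0914
bar [ 0.46688019 -0.23215811  0.15298822] ((466.780029296875, -234.1419677734375), (16.196186065673828, 120.39488983154297), 16.302913665771484)
```

View pics/s15.png

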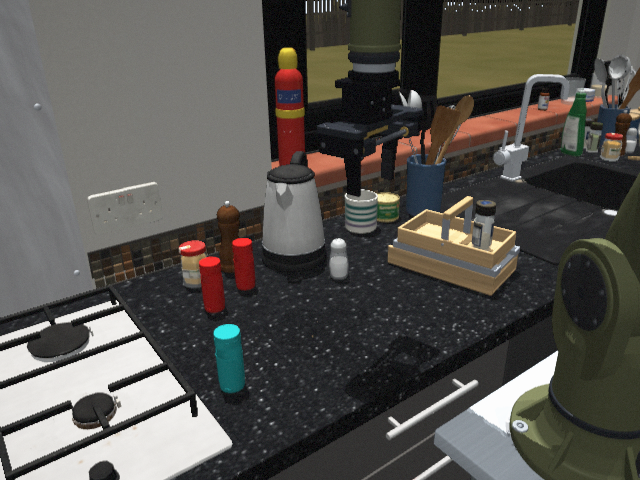

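View pics/t15.png

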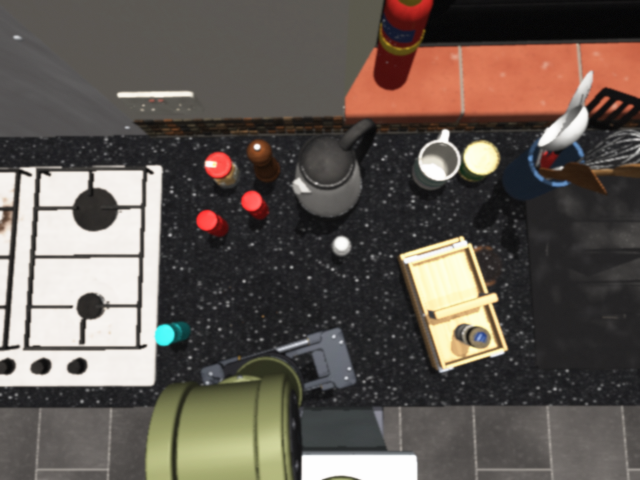

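```bash
python3 - <<'E'
from h import *
t=snap('top')
W=np.linalg.inv(np.array(t['world_to_cam']));v,u=np.mgrid[0:480,0:640];z=t['range_z']
p=(np.stack([(u-t['cx'])/t['fx']*z,-(v-t['cy'])/t['fy']*z,-z],-1)@W[:3,:3].T+W[:3,3])[z>0]
c=p[(np.hypot(p[:,0]-.4108,p[:,1]+.2512)<.017)&(p[:,2]>.165)]
A=np.c_[c[:,:2],np.ones(len(c))];print(len(c),np.median(c[:,2]),np.linalg.lstsq(A,c[:,2],rcond=None)[0][:2].round(3))
E
python3 -c "
from bench import order,monitor
print(order.close_job())"
```

```text
290 0.17064436346092743 [-0.017  0.002]
the job is handed in; nothing more can be done
None
```

The handled tray is stacked fully home on the lower tray, the spice jar stands upright in its near half, and the job is handed in at about 33 s of the 72 s. No verdict was reported.

**What happened**
- **First grasp missed:** The first grasp of the handle closed on nothing. The depth images put the fingertips about 39 mm above the reported TCP height. I allowed for that and the second grasp held.
- **Stacking:** I found the real socket positions in the top image. The four lugs went straight in without touching until the tray was seated, with a net push of at most about 12 N.
- **Jar:** I set it down with about 10 N, eased off and let go.

**Last checks**
- **Tray:** The inner floor is at z = 0.065 m, as it should be when home. The handle bar is centred within about 1 mm of the socket centre and turned 16.3°, against about 16.2° for the sockets.
- **Jar:** Its top is at z = 0.1706 m, the expected height to within 1 mm. Its centre is 58 mm from the handle.
- **Jar tilt:** A first fit to the cap gave 0.044 rad, but it included points from the jar's side. A fit to the cap's top face alone gave 0.017 rad. Both are under the 0.08 rad limit.
- **Wall heights:** The readings came out at 0.0895 to 0.094 m against an expected 0.095 m. I put this down to mixed pixels at the edges, because the floor reads level.
- **Bystanders:** They look unmoved in the images; I did not measure them. The arm is clear of everything.

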